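Load a tube offcut in the drilling cradle

TASK

Load the drilling cradle: first press its flip stop down with a fingertip until it lies level across the upper end of the gutter, then gently nudge the steel tube lying in the gutter up the slope until it drops into the hollow against the stop and stays there. Only push: do not grip or lift the tube, and leave everything else on the bench where it is.

Things in the scene. Friction and masses are not known exactly. Their poses are not given: they have to be found in the camera images.
- cradle: The drilling cradle, fixed to the bench: plywood base 262 x 136 x 12 mm under a dark sheet-metal gutter. Origin: on the bench surface, on the gutter's centre line; x horizontal along the gutter, uphill; y across; z up ('cradle' numbers below are in this frame). Gutter floor 74 mm wide between cheeks 3 mm thick, 14 mm high; crest at x 45, z 43.6 mm. Nothing stands behind its foot (x below -98 mm).
- foot (a point): Middle of the gutter floor at its lower end: cradle x = -98 mm, z = 18 mm. Here two ears, 9 mm wide and 14 mm high, one at each cheek, stop the tube from rolling out; the 56 mm gap between them is open at the back, so that a finger can come at the tube from behind.
- tube: Steel tube offcut lying across the gutter, free to roll: 32 mm diameter, 70 mm long, about 0.15 kg. Origin: its centre. Its own y axis is the tube's axis, about which the frame turns as it rolls. It starts against the ears at the foot (centre at cradle x = -85, z = 37 mm) and rolls back there if let go on the slope.
- gutter: The sloping floor of the gutter (fixed). Origin: on the floor surface at the crest, mid-width; x uphill along the slope (10 degrees above level), y across, z square off the floor. The tube rolling on it has its centre at z = 16 mm, x from -129 mm (foot) to 0 (crest). Past the crest the floor falls at 20 degrees into the hollow, whose far end is open unless the flip stop is down.
- seat (a point): Where the tube's centre lies when it rests in the hollow against the lowered stop: cradle x = 63 mm, y = 0, z = 54.1 mm, that is 18 mm past the crest. The cheeks beside the hollow reach up to z = 58 mm.
- flip_stop (a joint): Angle of the flip stop, rad: 0 when level across the gutter (a mechanical limit), growing as it is raised; it starts raised (0.7 to 1.25). A steel bar 10 mm wide and 14 mm deep, reaching 106 mm from its pivot, the last 24 mm a black grip 13 x 18 mm. Stiff friction hinge: it stays at any angle; about 1 N at its end moves it.
- stop_pivot (a point): Pivot of the flip stop, on the bar's middle line: cradle x = 84, y = 48, z = 54.1 mm; its axis is along cradle x. At angle q the bar points from here to cradle -y by cos q and up by sin q. Level, its top is at z = 61 mm, and its side that meets the tube at cradle x = 79 mm.
- stop_tip (a point): Middle of the black grip at the free end of the flip stop, 94 mm from the pivot.
- next_tube: A second steel tube offcut, 32 mm across and 70 mm tall, standing upright near the cradle (origin: centre of its foot); leave it alone.
- clear_tube: Clear plastic tube offcut, 38 mm across and 66 mm tall, standing upright near the cradle (origin: centre of its foot); leave it alone.
- tape_roll: Roll of masking tape lying flat, 112 mm across, 19 mm high (origin: centre of its underside); leave it alone.
- cork_disc: Cork disc, 36 mm across, 5 mm thick, lying flat (origin: centre of its underside); leave it alone.
- screwdriver: Black-handled screwdriver, 160 mm long, lying down; leave it alone.
- glue_bottle: White plastic bottle, 38 mm across, 95 mm tall, standing (origin: centre of its foot); leave it alone.
- bit_case: Yellow and black screwdriver-bit case, 119 x 169 x 40 mm, lying flat (origin: centre of its underside); leave it alone.
Mind the look-alikes: they are no part of the job. What is shaped like the tube but green or yellow is not meant.

How it is judged:
By the outcome, as a careful person would: the job done as asked, in the order asked, and still so for the second after the job is handed in, with the robot touching nothing.
It also fails if it takes over 48 s, if anything falls off the work surface, if the arm or the gripper's body presses on something with over 40 N, if the wrist force passes 120 N, or if a joint passes its speed limit or range.

ROBOT

A 6-joint arm with a two-finger parallel gripper is mounted at the origin on the work surface. World frame = base frame: x ahead of the robot, y to its left, z up, the work surface at z = 0. Lengths are in mm, angles in rad, forces in N, time in s.
With the tool pointing down it reaches from about 350 to 975 mm from the base axis. Payload 7.1 kg.
Tool frame: the origin (TCP) lies midway between the tips of the shut fingers; the grasp point (between the pads) lies 19 mm behind it (ctrl.hold_point_z is the distance from the TCP to the grasp point, in mm); z points along the fingers, y is the direction in which the jaws open and shut (so a half turn about z gives the same grasp; the last joint's range is limited). The gripper opens to 88 mm and grips with 3 to 60 N. Pads are 20 mm wide; open, the fingers measure 115 mm over their backs; the gripper's body (75 mm by 178 mm) begins 61 mm behind the grasp point.
Start: joints at [-1.292, 0.423, 1.63, -0, 1.089, -0.019], TCP at [183.404, -597.468, 200.675] pointing down, gripper open.
Joint ranges: [-3, 3], [-0.9, 2.11], [0.09, 2.58], [-1.31, 4.45], [0.11, 2.69], [-2.54, 2.54]. Speed limits (rad/s): [2.39, 2.39, 3.01, 3.14, 3.14, 3.14].

INTERFACE

Orientations are given as a rotation vector (axis times angle).
In Python, from workcell import ctrl, eyes gives the robot as it stands.
- The arm moves only by the tool move_arm, never from a script. Its argument "deltas" is a list of rows, each a list of 6 numbers: the shift along the tool's x, y, z in mm, then the turn, a rotation vector about the tool's x, y, z in rad. A call has 1 to 5 rows; each row shifts and turns the pose as measured when the row begins, along the tool's axes as they then stand; what a row does not reach is not made up. A row lasts 1/12 s, in which the tool goes at most 41.7 mm and 7.16 degrees, less where a joint would pass 70% of its speed; a pose out of reach is approached as far as the arm can. A call is refused whole if a number of a shift passes 41.7 or a number of a turn 0.125, either way. A call with a gripper value outside its range is refused whole. "hand" is the closure, from -1 (fully open) to 1 (shut), set as the call begins (left out, the last holds). The fingers move at their own pace and stop on an object; the grip force is fixed at half the most. Time passes only in rows, so rows that do not move let the fingers close. It gives the time, the measured TCP pose, the force and the opening at its end, in the units of the state.
- ctrl.get_obs(): the state, without advancing time (a new reading comes with each control period).
- eyes.get_image(name): name is "side" or "top" or "wrist"; returns a dict with "frame" (420x560x3 uint8, red, green, blue), "range_z" (420x560 float32, mm along the optical axis (not along the pixel's ray), 0 where there is no reading), "fx", "fy", "cx", "cy" (pixels), "cam_to_world" (4x4, takes a point from camera to world coordinates). Camera axes: x right, y down, z forward; pixel columns grow to the right and rows downward; lengths in mm; the calibration is good to about 2 mm. A picture is of the moment at which its call begins.
- ctrl.close_job(): hands the job in, once; it reports no verdict.
The state is a dict: "t": time; "qpos": joint angles; "qvel": joint speeds; "joint_torque": joint torques, N m; "ee_pos": TCP position; "orientation": TCP orientation; "ft_force": force on the tool from outside, world axes, zero at the start; "moment": the same for the moment, N m; "width": finger opening in mm.
Only numpy, scipy, OpenCV 4.12 (cv2) and the standard library are available. Lean on these libraries where they do the work, as an engineer would, in place of code of your own. Each camera call takes 0.05 s, during which the arm holds its last target.

## Working session

There is one attempt and no reset: what is moved stays moved. The work goes in short steps, Python scripts to look and compute and a tool call to move; the robot and the scene stay as the last step left them, time stands still between calls to the robot, and variables do not carry over. Pictures are saved under pics/ and viewed, and the job is handed in when it is done.

Besides the shell and the picture viewer there is one more tool, called after "Emit:" as name([rows], argument=value, ...), one row to a line, values as JSON. move_arm: Moves the arm, as the interface text tells. Its arguments: {"type":"object","properties":{"deltas":{"type":"array"},"hand":{"type":"number"}},"required":["deltas"]}

```bash
mkdir -p pics; ls
python3 - <<'E'
from workcell import ctrl, eyes
import cv2
o=ctrl.get_obs(); print(o)
for n in ["side","top","wrist"]:
    im=eyes.get_image(n); cv2.imwrite(f"pics/{n}0.png",im["frame"][:,:,::-1]); print(n,im["fx"],im["fy"],im["cx"],im["cy"]); print(im["cam_to_world"].round(3))
E
```

```text
pics
{'t': 0.0, 'qpos': array([-1.29197083e+00,  4.23822159e-01,  1.63065891e+00, -3.19911354e-05,
        1.08860758e+00, -1.89905179e-02]), 'qvel': array([ 2.04850232e-03,  5.51151704e-04,  1.12528289e-06, -6.71970176e-04,
        9.04241052e-04, -1.82250589e-03]), 'joint_torque': array([ 1.20140285e-03, -5.44613957e+01, -2.73665804e+01,  6.42911531e-02,
        2.28635932e-02, -1.20406462e-04]), 'ee_pos': array([ 183.2587611 , -596.92824914,  199.9256027 ]), 'orientation': array([-3.10535994e+00, -4.65884922e-01,  3.48400832e-04]), 'ft_force': array([-0.30478502, -1.03664649, -0.30594093]), 'moment': array([-0.05942715, -0.00796767,  0.02184915]), 'width': 87.92469100924257}
side 396.1540840335603 396.1540840335603 277.9299184019953 204.95149725897954
[[ 9.90000e-01 -1.04000e-01  9.50000e-02  4.35997e+02]
 [-1.41000e-01 -6.94000e-01  7.07000e-01 -6.81868e+02]
 [-7.00000e-03 -7.13000e-01 -7.01000e-01  7.42709e+02]
 [ 0.00000e+00  0.00000e+00  0.00000e+00  1.00000e+00]]
top 447.44439329000215 447.44439329000215 285.4501532479736 204.86046554768333
[[-3.000000e-03 -9.970000e-01  8.300000e-02  4.352730e+02]
 [-1.000000e+00  1.000000e-03 -1.700000e-02 -2.359000e+00]
 [ 1.700000e-02 -8.300000e-02 -9.960000e-01  1.238153e+03]
 [ 0.000000e+00  0.000000e+00  0.000000e+00  1.000000e+00]]
wrist 306.03416193249825 306.03416193249825 281.0857033377094 207.1772099820428
[[ 2.92000e-01 -9.18000e-01 -2.69000e-01  2.56784e+02]
 [-9.56000e-01 -2.81000e-01 -8.10000e-02 -5.73504e+02]
 [-1.00000e-03  2.81000e-01 -9.60000e-01  3.83559e+02]
 [ 0.00000e+00  0.00000e+00  0.00000e+00  1.00000e+00]]
```

View pics/side0.png

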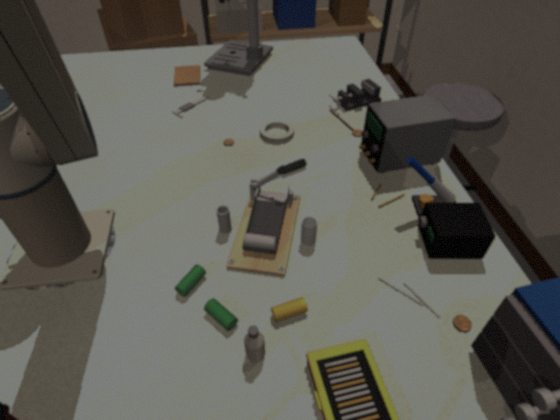

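View pics/top0.png

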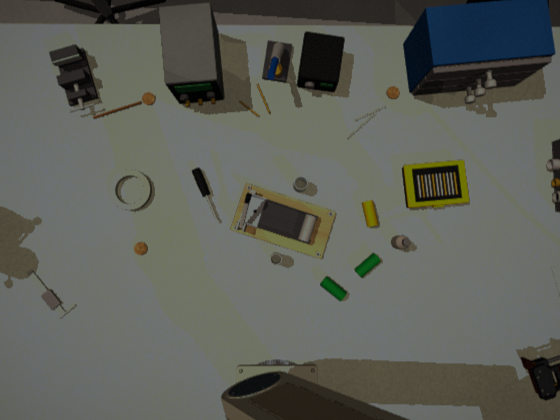

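View pics/wrist0.png

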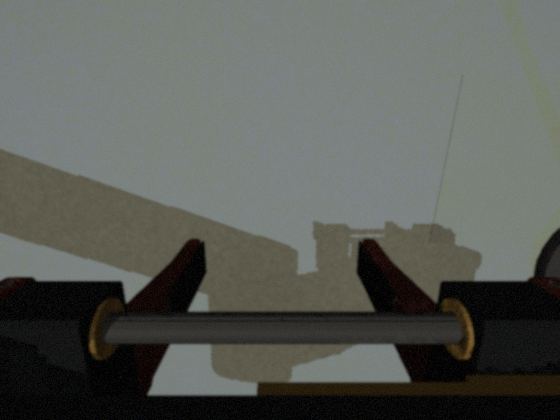

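```bash
cat > h.py <<'E'
import numpy as np, cv2
from workcell import ctrl, eyes
def cast(im,uv,z):
    uv=np.atleast_2d(np.asarray(uv,float)); d=np.c_[(uv[:,0]-im["cx"])/im["fx"],(uv[:,1]-im["cy"])/im["fy"],np.ones(len(uv))]
    T=im["cam_to_world"]; d=d@T[:3,:3].T; o=T[:3,3]; s=(z-o[2])/d[:,2]; return o+d*s[:,None]
def cloud(im):
    v,u=np.mgrid[:420,:560]; Z=im["range_z"]; P=np.stack([(u-im["cx"])/im["fx"]*Z,(v-im["cy"])/im["fy"]*Z,Z],-1)
    T=im["cam_to_world"]; return P@T[:3,:3].T+T[:3,3]
def proj(im,P):
    T=np.linalg.inv(im["cam_to_world"]); p=np.atleast_2d(P)@T[:3,:3].T+T[:3,3]
    return np.c_[p[:,0]/p[:,2]*im["fx"]+im["cx"],p[:,1]/p[:,2]*im["fy"]+im["cy"]]
def crop(im,name,x0,y0,x1,y1,s):
    f=im["frame"][y0:y1,x0:x1,::-1]; cv2.imwrite(name,cv2.resize(np.clip(f.astype(float)*1.5,0,255).astype(np.uint8),None,fx=s,fy=s,interpolation=cv2.INTER_CUBIC))
E
python3 - <<'E'
from h import *
for n,b in [("top",(215,165,355,270,5)),("side",(200,160,340,290,4))]:
    im=eyes.get_image(n); crop(im,f"pics/{n}1.png",*b)
    f=im["frame"]; hsv=cv2.cvtColor(f,cv2.COLOR_RGB2HSV)
    for p in ([(245,220),(300,240),(225,200),(330,215)] if n=="top" else [(240,255),(285,255),(270,285)]): print(n,p,hsv[p[1],p[0]],cloud(im)[p[1],p[0]].round(1))
E
```

```text
top (245, 220) [ 37  21 109] [495.   86.3  31.2]
top (300, 240) [20 45 51] [440.8 -61.4  37.6]
top (225, 200) [ 40  26 117] [551.8 143.9   3.4]
top (330, 215) [36 26 97] [ 509.3 -145.7   10.9]
side (240, 255) [ 25  80 125] [424.3 -97.6  12.3]
side (285, 255) [ 23  85 123] [ 528.  -113.4   12.9]
side (270, 285) [ 33  20 126] [ 483.8 -182.4    1.2]
```

View pics/top1.png

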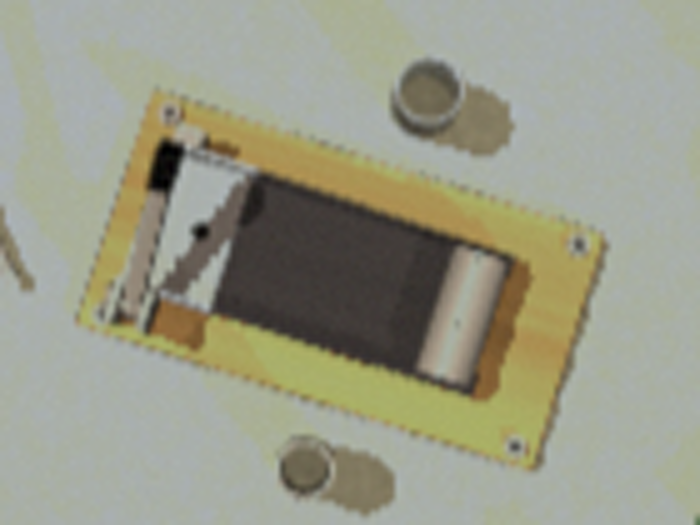

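View pics/side1.png

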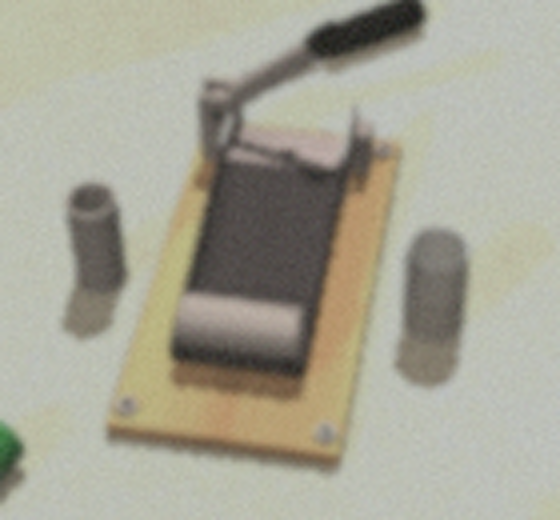

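Run:
```python
from h import *
im=eyes.get_image("top"); f=im["frame"]; hsv=cv2.cvtColor(cv2.GaussianBlur(f,(3,3),0),cv2.COLOR_RGB2HSV)
C=cloud(im)
# approx corners by crop px
for c in [(155,88),(607,237),(538,468),(78,322)]:
    p=(c[0]/5+215-.4,c[1]/5+165-.4); print(np.round(p,1),cast(im,p,12)[0].round(1))
m=((hsv[...,1]>60)&(hsv[...,0]<32)).astype(np.uint8)
m[:170]=0;m[275:]=0;m[:,:215]=0;m[:,350:]=0
m=cv2.morphologyEx(m,cv2.MORPH_OPEN,np.ones((2,2)))
n,l,s,_=cv2.connectedComponentsWithStats(m); print(s[1:])
ys,xs=np.nonzero(m); P=cast(im,np.c_[xs,ys],12)[:,:2].astype(np.float32)
r=cv2.minAreaRect(P); print(r, cv2.boxPoints(r))
cv2.imwrite("pics/mask.png",cv2.resize(m[165:270,215:355]*255,None,fx=5,fy=5,interpolation=0))
```

```text
[245.6 182.2] [600.2  86.6  12. ]
[336. 212.] [ 517.4 -162.2   12. ]
[322.2 258.2] [ 391.3 -123.    12. ]
[230.2 229. ] [471.4 128.   12. ]
[[ 298  182    8    6   42]
 [ 232  184  105   76 2167]
 [ 304  185   13   11   87]
 [ 283  246    2    2    4]
 [ 286  247    6    3   12]
 [ 296  250    5    3   10]
 [ 302  252    2    2    4]
 [ 305  253   12    5   24]
 [ 273  257    8    6   40]
 [ 283  257   11   10   84]]
((494.7833557128906, -20.059158325195312), (264.79248046875, 233.54624938964844), 71.81153869628906) [[ 342.5182  -109.39023]
 [ 564.39526 -182.29019]
 [ 647.0485    69.27191]
 [ 425.17145  142.17188]]
```

View pics/mask.png

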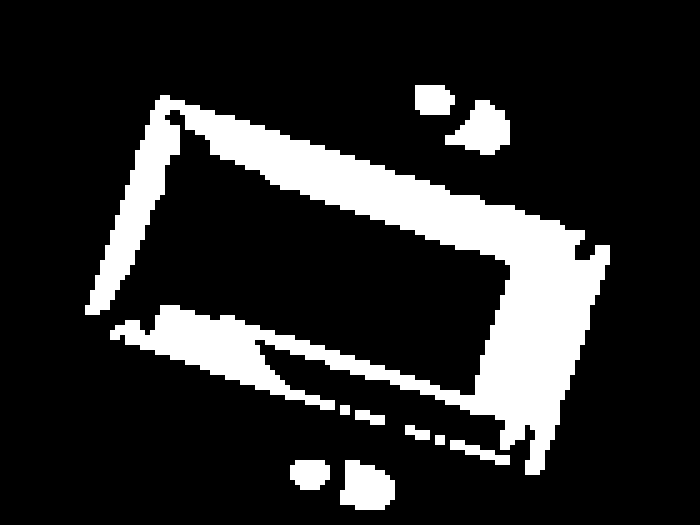

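```bash
cat >> h.py <<'E'
def mk(c,th):
    X=np.array([np.cos(th),np.sin(th),0]);Y=np.array([-X[1],X[0],0]);T=np.eye(4);T[:3,0]=X;T[:3,1]=Y;T[:3,3]=[c[0],c[1],0];return T
def W(T,p): return np.atleast_2d(p)@T[:3,:3].T+T[:3,3]
def Cr(T,p): return (np.atleast_2d(p)-T[:3,3])@T[:3,:3]
E
python3 - <<'E'
from h import *
im=eyes.get_image("top"); f=im["frame"]; hsv=cv2.cvtColor(cv2.GaussianBlur(f,(3,3),0),cv2.COLOR_RGB2HSV)
for n,box in [("top",(215,170,350,275)),("side",(200,180,310,290))]:
    im=eyes.get_image(n); f=im["frame"]; hsv=cv2.cvtColor(cv2.GaussianBlur(f,(3,3),0),cv2.COLOR_RGB2HSV)
    m=((hsv[...,1]>(50 if n=="top" else 50))&(hsv[...,0]<32)).astype(np.uint8)
    k=np.zeros_like(m);k[box[1]:box[3],box[0]:box[2]]=1;m*=k
    m=cv2.morphologyEx(m,cv2.MORPH_OPEN,np.ones((2,2)))
    nn,l,s,ce=cv2.connectedComponentsWithStats(m)
    m=l==(1+np.argmax(s[1:,4]))
    ys,xs=np.nonzero(m); P=cast(im,np.c_[xs,ys],12)[:,:2].astype(np.float32)
    r=cv2.minAreaRect(P); print(n,r); print(cv2.boxPoints(r))
    cv2.imwrite(f"pics/mask_{n}.png",cv2.resize(m[box[1]:box[3],box[0]:box[2]]*255,None,fx=4,fy=4,interpolation=0).astype(np.uint8))
    # depth based
    T=mk((495,-17.7),np.radians(71.95)); C=cloud(im); Q=((C-T[:3,3])@T[:3,:3])
    q=Q.reshape(-1,3); sel=(abs(q[:,0])<135)&(abs(q[:,1])<72)
    for nm,ss in [("tube z>48,x<-60",sel&(q[:,0]<-60)&(q[:,2]>45)),("stop z>68",(abs(q[:,0]-90)<50)&(abs(q[:,1])<90)&(q[:,2]>68))]:
        a=q[ss]; print(nm,len(a),a.min(0).round(1) if len(a) else '',a.max(0).round(1) if len(a) else '',np.median(a,0).round(1))
    bl=(hsv[...,2]<35)&(Q[...,2]>60)&(abs(Q[...,0]-85)<40)&(abs(Q[...,1])<90)
    print("black",Q[bl].round(0).tolist()[:40], np.argwhere(bl).mean(0))
E
```

```text
top ((491.50897216796875, -19.015701293945312), (266.4498596191406, 138.5862274169922), 71.93601989746094)
[[ 384.32104 -124.18776]
 [ 516.0765  -167.16042]
 [ 598.6969    86.15636]
 [ 466.94147  129.12901]]
tube z>48,x<-60 190 [-80.2 -34.   45. ] [-60.   35.   60.1] [-69.5   0.5  51.6]
stop z>68 168 [ 92.2 -34.5  68.1] [113.1  60.3 134.1] [102.2   5.6 100.8]
black [[106.0, -28.0, 129.0], [104.0, -29.0, 127.0], [102.0, -30.0, 124.0], [99.0, -31.0, 128.0], [105.0, -26.0, 131.0], [103.0, -27.0, 130.0], [101.0, -28.0, 129.0], [99.0, -29.0, 125.0], [105.0, -24.0, 130.0], [102.0, -24.0, 129.0], [100.0, -25.0, 132.0], [97.0, -26.0, 132.0], [106.0, -20.0, 134.0], [104.0, -21.0, 130.0], [101.0, -22.0, 130.0], [99.0, -23.0, 131.0], [106.0, -18.0, 126.0], [103.0, -19.0, 128.0], [101.0, -20.0, 128.0], [98.0, -21.0, 128.0], [105.0, -16.0, 122.0], [103.0, -17.0, 126.0], [100.0, -17.0, 126.0], [97.0, -18.0, 130.0], [105.0, -14.0, 121.0], [102.0, -15.0, 123.0], [100.0, -15.0, 123.0], [97.0, -16.0, 122.0], [106.0, -11.0, 123.0], [104.0, -11.0, 123.0], [101.0, -12.0, 122.0], [99.0, -13.0, 123.0], [10
[... 587 characters left out ...]
 126.0], [97.0, -29.0, 126.0], [102.0, -31.0, 122.0], [104.0, -33.0, 121.0], [94.0, -20.0, 124.0], [94.0, -22.0, 124.0], [94.0, -25.0, 124.0], [97.0, -27.0, 123.0], [94.0, -30.0, 125.0], [100.0, -31.0, 121.0], [98.0, -34.0, 122.0], [94.0, -17.0, 120.0], [96.0, -19.0, 119.0], [95.0, -22.0, 120.0], [94.0, -25.0, 122.0], [96.0, -27.0, 120.0], [96.0, -29.0, 121.0], [93.0, -32.0, 123.0], [100.0, -34.0, 118.0], [93.0, -17.0, 118.0], [94.0, -19.0, 117.0], [97.0, -22.0, 116.0], [96.0, -24.0, 117.0], [95.0, -27.0, 118.0], [96.0, -29.0, 117.0], [96.0, -32.0, 118.0], [91.0, -17.0, 116.0], [93.0, -20.0, 115.0], [96.0, -22.0, 113.0], [97.0, -24.0, 113.0], [96.0, -27.0, 114.0]] [169.69444444 282.58333333]
```

Run:
```python
from h import *
from scipy.optimize import least_squares
for n in ("top","side"):
  im=eyes.get_image(n); T=mk((495,-17.7),np.radians(71.95)); C=cloud(im); Q=((C-T[:3,3])@T[:3,:3]); q=Q.reshape(-1,3)
  a=q[(q[:,0]>-90)&(q[:,0]<-45)&(abs(q[:,1])<28)&(q[:,2]>36)]
  r=least_squares(lambda p:np.hypot(a[:,0]-p[0],a[:,2]-p[1])-16,[-69,37],loss="soft_l1"); print(n,"tube xz",r.x.round(1),len(a))
  r=least_squares(lambda p:np.hypot(a[:,0]-p[0],a[:,2]-37-0)-16,[-69],loss="soft_l1"); print(" x with z=37",r.x)
  # pole/bar: line fit y,z for z>68
  b=q[(abs(q[:,0]-99)<14)&(q[:,1]>-20)&(q[:,1]<25)&(q[:,2]>75)]
  print(" bar x",np.percentile(b[:,0],[2,50,98]).round(1), "line",np.polyfit(b[:,1],b[:,2],1).round(3),len(b))
  g=q[(q[:,2]>20)&(abs(q[:,0])<60)]
  g=q[(abs(q[:,0]-20)<25)&(abs(q[:,1])<33)&(q[:,2]>15)&(q[:,2]<60)]; print(" floor fit",np.polyfit(g[:,0],g[:,2],1),len(g))
  ps=q[(abs(q[:,0]-20)<40)&(abs(q[:,1])<60)&(q[:,2]>26)]; print(" gutter y",np.percentile(ps[:,1],[1,99]))
```

```text
top tube xz [-66.2  37.4] 249
 x with z=37 [-66.21393546]
 bar x [ 96.7 101.9 108.2] line [ -1.004 107.362] 87
 floor fit [ 0.19185267 32.85805246] 454
 gutter y [-39.08591796  39.95814283]
side tube xz [-67.8  37.4] 301
 x with z=37 [-67.9720248]
 bar x [ 93.3  96.3 103.6] line [ -0.891 102.118] 133
 floor fit [ 0.17567613 33.26704114] 453
 gutter y [-38.68129721  40.61180629]
```

Add to h.py:
```python
from scipy.spatial.transform import Rotation as R
X0=np.array([np.cos(np.radians(71.95)),np.sin(np.radians(71.95))])
T=mk(np.array([495,-17.7])+17*X0,np.radians(71.95))
def st(tgt=None):
    o=ctrl.get_obs(); r=R.from_rotvec(o["orientation"]).as_matrix()
    print("t",round(o["t"],2),"cradle",Cr(T,o["ee_pos"])[0].round(1),"F(cradle)",(o["ft_force"]@T[:3,:3]).round(1),"w",round(o["width"],1))
    A=T[:3,:3].T@r; tgtR=np.array([[1,0,0],[0,-1,0],[0,0,-1.]])
    print(" turn left (tool)",R.from_matrix(A.T@tgtR).as_rotvec().round(3))
    if tgt is not None: print(" to go tool",(r.T@(W(T,tgt)[0]-o["ee_pos"])).round(1))
```

```text
(no output)
```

Emit:
move_arm([
  [0,0,0,0,0,-0.12],
  [0,0,0,0,0,-0.12],
  [0,0,0,0,0,-0.12],
  [0,0,0,0,0,-0.12],
  [0,0,0,0,0,-0.12],
], hand=1)

```text
t: 0.97
ee_pos: [183.4, -597.5, 200.8]
orientation: [2.816, 1.392, -0.0]
ft_force: [-0.1, -0.0, -0.7]
width: 58.0
```

Emit:
move_arm([
  [0,0,0,0,0,-0.12],
  [0,0,0,0,0,-0.12],
  [0,0,0,0,0,-0.12],
  [0,0,0,0,0,0],
])

```text
t: 1.3
ee_pos: [183.4, -597.5, 200.9]
orientation: [2.503, 1.898, -0.0]
ft_force: [-0.4, -0.2, 0.4]
width: 31.5
```

```bash
python3 -c "
from h import *
print(T); st([84,0,190])"
```

```text
[[ 3.09846830e-01 -9.50786486e-01  0.00000000e+00  5.00267396e+02]
 [ 9.50786486e-01  3.09846830e-01  0.00000000e+00 -1.53662974e+00]
 [ 0.00000000e+00  0.00000000e+00  1.00000000e+00  0.00000000e+00]
 [ 0.00000000e+00  0.00000000e+00  0.00000000e+00  1.00000000e+00]]
t 1.3 cradle [-664.8  116.6  200.9] F(cradle) [-0.3  0.3  0.4] w 31.5
 turn left (tool) [0.    0.    0.042]
 to go tool [743.3 148.   10.7]
```

Emit:
move_arm([
  [0,0,0,0,0,0.042],
  [40,6,0,0,0,0],
  [40,6,0,0,0,0],
  [40,6,0,0,0,0],
  [40,6,0,0,0,0],
])

```text
t: 1.72
ee_pos: [256.6, -456.5, 200.3]
orientation: [2.566, 1.803, -0.004]
ft_force: [-0.0, 0.3, 0.3]
width: 0.5
```

Emit:
move_arm([
  [40,6,0,0,0,0],
  [40,6,0,0,0,0],
  [40,6,0,0,0,0],
  [40,6,0,0,0,0],
  [40,6,0,0,0,0],
])

```text
t: 2.13
ee_pos: [355.9, -272.7, 200.2]
orientation: [2.586, 1.769, -0.003]
ft_force: [0.4, 0.6, -0.0]
width: 0.4
```

```bash
python3 -c "
from h import *
st([84,0,190])"
```

```text
t 2.13 cradle [-302.6   53.2  200.2] F(cradle) [ 0.7 -0.2 -0. ] w 0.4
 turn left (tool) [ 0.006  0.006 -0.056]
 to go tool [389.   31.5   8.1]
```

Emit:
move_arm([
  [40,4,0,0,0,-0.03],
  [40,4,0,0,0,-0.03],
  [40,5,0,0,0,-0.01],
  [40,6,0,0,0,-0.01],
  [40,6,0,0,0,-0.01],
])

```text
t: 2.55
ee_pos: [446.8, -85.0, 201.0]
orientation: [2.518, 1.857, 0.001]
ft_force: [0.4, -0.7, 0.1]
width: 0.4
```

Emit:
move_arm([
  [40,6,0,0,0,0],
  [40,6,0,0,0,0],
  [40,6,0,0,0,0],
  [30,0,0,0,0,0],
  [0,0,0,0,0,0],
])

```text
t: 2.97
ee_pos: [513.4, 63.9, 202.1]
orientation: [2.531, 1.836, 0.011]
ft_force: [0.6, -0.2, -0.4]
width: 0.6
```

```bash
python3 -c "
from h import *
st([84,0,160])"
```

```text
t 2.97 cradle [ 66.3   7.8 202.1] F(cradle) [-0.  -0.6 -0.4] w 0.6
 turn left (tool) [ 0.016  0.003 -0.001]
 to go tool [17.8  7.1 42.1]
```

Emit:
move_arm([
  [18,9,30,0.016,0,0],
  [0,0,25,0,0,0],
  [0,0,0,0,0,0],
])

```text
t: 3.22
ee_pos: [530.8, 81.1, 148.0]
orientation: [2.544, 1.835, 0.004]
ft_force: [-0.6, 0.1, -0.8]
width: 0.4
```

```bash
python3 -c "
from h import *
st([84,0,140])
for n,b in [('top',(205,160,345,265,5)),('side',(200,120,340,260,4))]:
    crop(eyes.get_image(n),f'pics/{n}2.png',*b)
"
```

```text
t 3.22 cradle [ 88.   -3.4 148. ] F(cradle) [-0.1  0.6 -0.8] w 0.4
 turn left (tool) [ 0.006  0.001 -0.006]
 to go tool [-4.  -3.4  8. ]
```

View pics/side2.png

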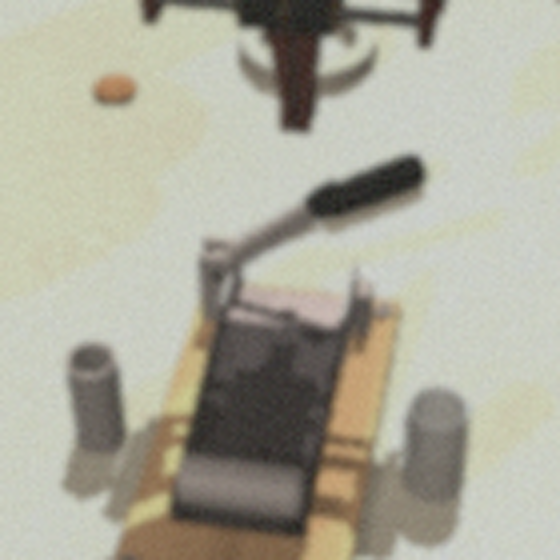

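View pics/top2.png

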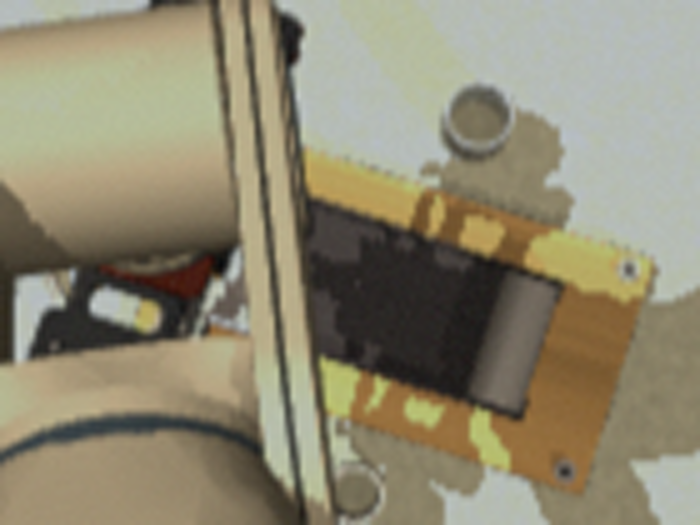

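Emit:
move_arm([
  [-4,0,8,0,0,-0.006],
  [0,0,6,0,0,0],
  [0,0,5,0,0,0],
  [0,0,0,0,0,0],
])

```text
t: 3.65
ee_pos: [533.0, 74.5, 135.0]
orientation: [2.539, 1.833, 0.018]
ft_force: [-0.7, 0.2, 0.5]
width: 0.6
```

```bash
python3 -c "
from h import *
st([84,0,120])
for n,b in [('side',(220,120,330,230,5)),('wrist',(0,0,560,420,1))]:
    crop(eyes.get_image(n),f'pics/{n}3.png',*b)
"
```

```text
t 3.65 cradle [ 82.4  -7.6 135. ] F(cradle) [0.  0.7 0.5] w 0.6
 turn left (tool) [ 0.015 -0.003 -0.005]
 to go tool [ 1.5 -7.8 14.9]
```

View pics/side3.png

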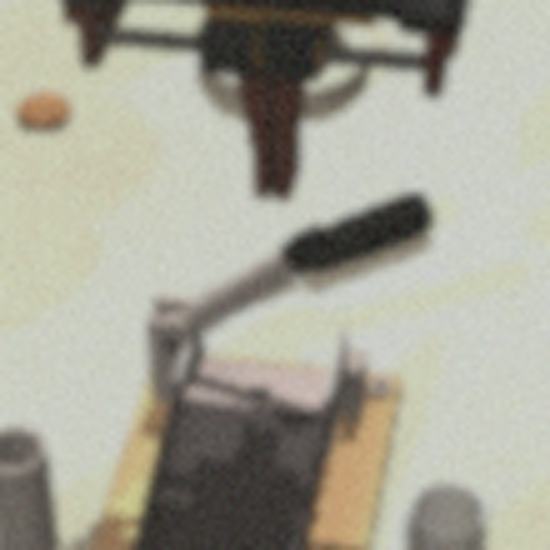

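View pics/wrist3.png

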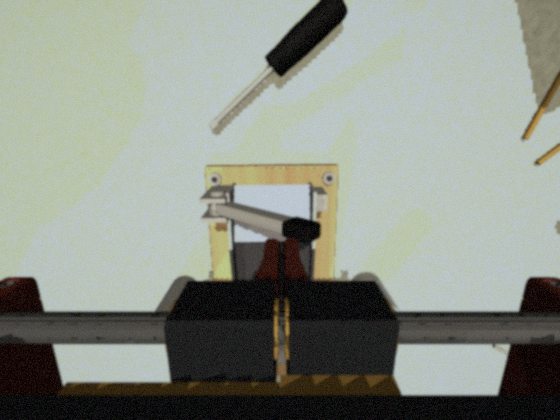

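```bash
python3 -c "
from h import *
im=eyes.get_image('wrist')
for q in (.7,.76,.8,.85): print(q,proj(im,W(T,[[84,48-106*np.cos(q),54.1+106*np.sin(q)],[84,48-94*np.cos(q),54.1+94*np.sin(q)],[84,48-82*np.cos(q),54.1+82*np.sin(q)],[84,48,54.1]])).round(0).tolist())
o=ctrl.get_obs(); print('tcp',proj(im,o['ee_pos']))
print('base corners',proj(im,W(T,[[114,68,12],[114,-68,12]])))
# bar from depth
Q=((cloud(im)-T[:3,3])@T[:3,:3])
for u,v in [(300,230),(310,228),(290,230),(270,220),(240,210),(300,222),(300,237),(281,243),(270,250),(300,170),(212,195),(212,212)]: print((u,v),Q[v,u].round(1))
crop(im,'pics/w4.png',190,150,350,270,5)
"
```

```text
0.7 [[318.0, 234.0], [304.0, 230.0], [290.0, 226.0], [218.0, 207.0]]
0.76 [[313.0, 236.0], [299.0, 232.0], [286.0, 228.0], [218.0, 207.0]]
0.8 [[309.0, 238.0], [295.0, 233.0], [283.0, 229.0], [218.0, 207.0]]
0.85 [[303.0, 240.0], [291.0, 235.0], [279.0, 231.0], [218.0, 207.0]]
tcp [[282.10503259 242.92258979]]
base corners [[203.80536401 167.12210638]
 [338.91378857 166.01112556]]
(300, 230) [ 88.5 -20.3 127. ]
(310, 228) [ 90.1 -26.9 127.5]
(290, 230) [ 86.2 -13.8 120.5]
(270, 220) [ 88.4   0.3 104.7]
(240, 210) [89.9 24.8 83.2]
(300, 222) [ 91.4 -20.8 118.9]
(300, 237) [ 83.5 -20.3 126.9]
(281, 243) [ 93.5  -7.  160.7]
(270, 250) [ 95.   -1.1 173.4]
(300, 170) [110.3 -28.7  11.8]
(212, 195) [96.6 51.6 58.9]
(212, 212) [81.9 52.1 61.7]
```

View pics/w4.png

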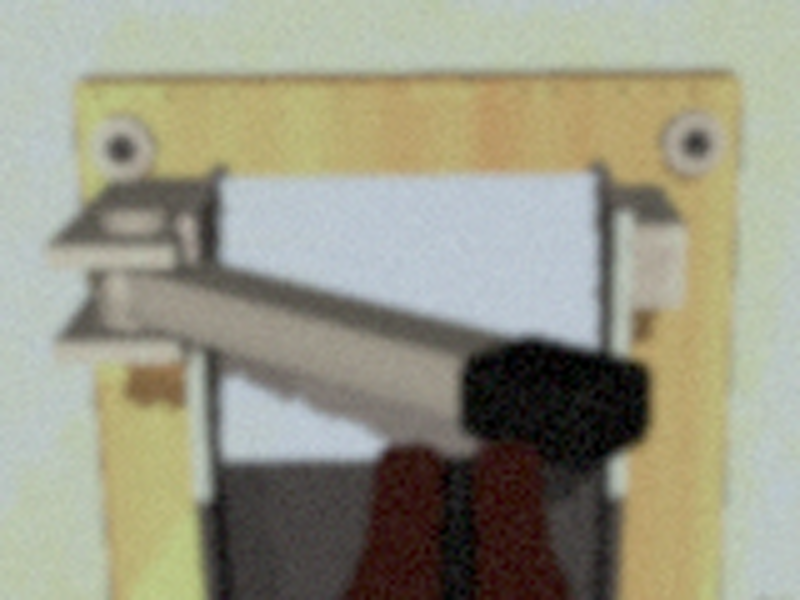

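Emit:
move_arm([
  [4,0,4,0.015,0,0],
  [0,0,4,0,0,0],
  [0,0,4,0,0,0],
  [0,0,0,0,0,0],
])

```text
t: 4.13
ee_pos: [536.1, 79.3, 123.8]
orientation: [-2.545, -1.838, -0.008]
ft_force: [0.4, -0.2, -0.3]
width: 0.2
```

```bash
python3 -c "
from h import *
st([87,-10,120])
crop(eyes.get_image('wrist'),'pics/w5.png',190,150,350,270,5)
"
```

```text
t 4.13 cradle [ 88.   -9.  123.8] F(cradle) [-0.1 -0.4 -0.3] w 0.2
 turn left (tool) [ 0.001 -0.005 -0.005]
 to go tool [-1.   1.   3.8]
```

View pics/w5.png

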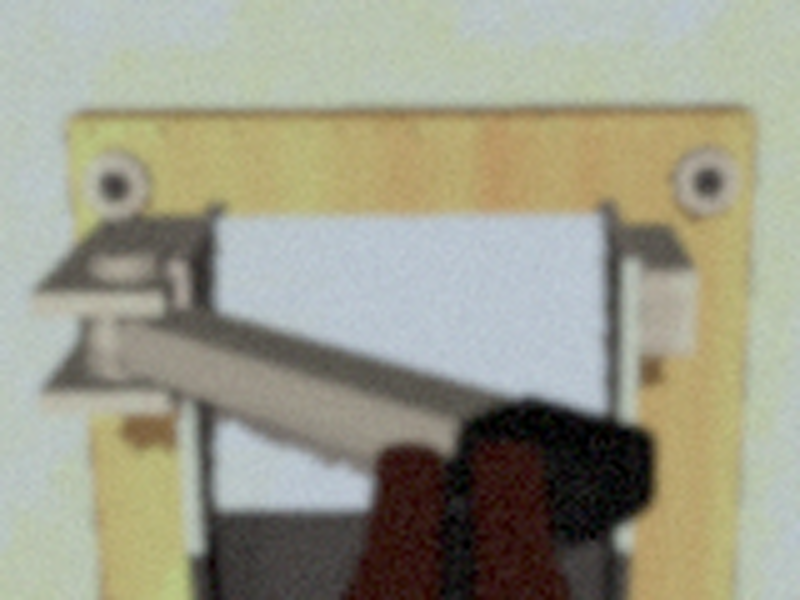

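Emit:
move_arm([
  [0,1,4,0,0,0],
  [0,1,4,0,0,0],
  [0,1,4,0,0,0],
  [0,1,4,0,0,0],
  [0,1,4,0,0,0],
])

```text
t: 4.6
ee_pos: [541.7, 77.9, 102.7]
orientation: [-2.545, -1.839, -0.009]
ft_force: [0.2, -0.6, 0.7]
width: 0.5
```

```bash
python3 -c "
from h import *
st([87,-20,100])
crop(eyes.get_image('wrist'),'pics/w6.png',190,150,350,270,5)
"
```

```text
t 4.6 cradle [ 88.4 -14.7 102.7] F(cradle) [-0.5 -0.4  0.7] w 0.5
 turn left (tool) [ 0.003 -0.005 -0.004]
 to go tool [-1.4  5.3  2.7]
```

View pics/w6.png

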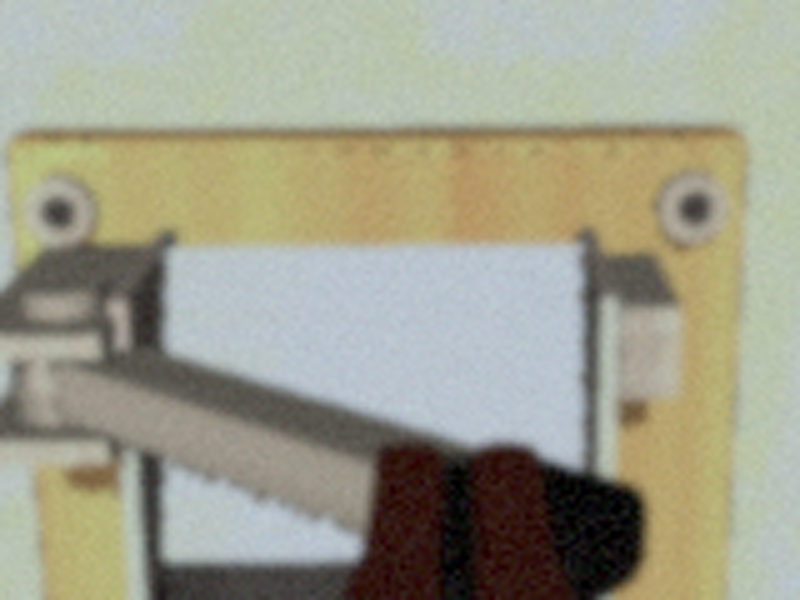

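Emit:
move_arm([
  [-1,2,4,0,0,0],
  [0,2,4,0,0,0],
  [0,1,4,0,0,0],
  [0,1,4,0,0,0],
  [0,1,4,0,0,0],
])

```text
t: 5.07
ee_pos: [549.0, 74.4, 80.4]
orientation: [-2.546, -1.839, -0.009]
ft_force: [0.2, 0.5, 0.2]
width: 0.5
```

```bash
python3 -c "
from h import *
st([87,-30,70])
crop(eyes.get_image('wrist'),'pics/w7.png',190,150,350,270,5)
crop(eyes.get_image('side'),'pics/s7.png',220,120,330,230,5)
"
```

```text
t 5.07 cradle [ 87.2 -22.8  80.4] F(cradle) [ 0.6 -0.1  0.2] w 0.5
 turn left (tool) [ 0.003 -0.005 -0.005]
 to go tool [-0.3  7.2 10.4]
```

View pics/w7.png

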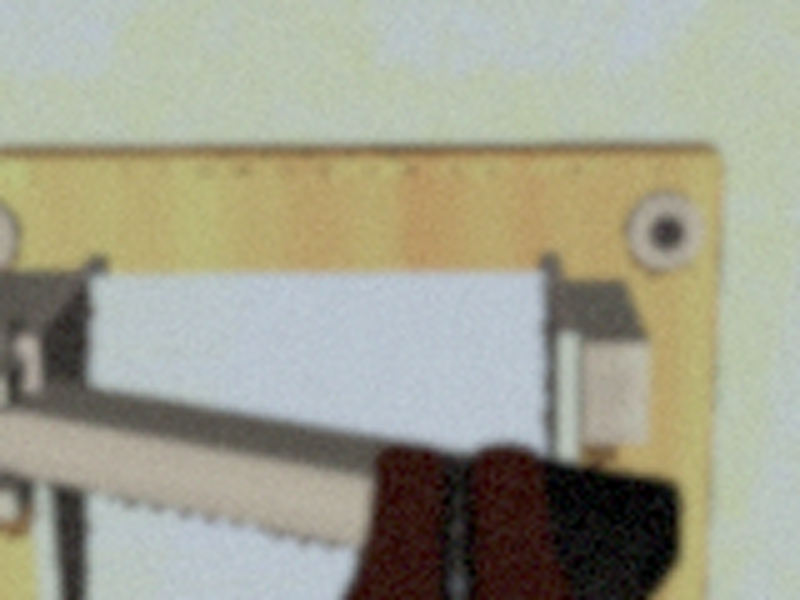

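View pics/s7.png

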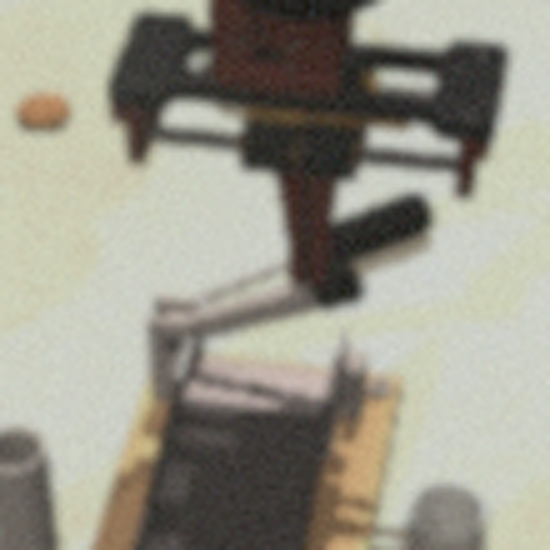

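Emit:
move_arm([
  [0,1,4,0,0,0],
  [0,1,4,0,0,0],
  [0,1,3,0,0,0],
  [0,0,2,0,0,0],
  [0,0,2,0,0,0],
])

```text
t: 5.58
ee_pos: [552.1, 73.4, 64.0]
orientation: [-2.546, -1.839, -0.009]
ft_force: [0.7, -0.7, 0.7]
width: 0.6
```

```bash
python3 -c "
from h import *
st([87,-30,61])
"
```

```text
t 5.58 cradle [ 87.3 -26.1  64. ] F(cradle) [-0.5 -0.9  0.7] w 0.6
 turn left (tool) [ 0.002 -0.005 -0.004]
 to go tool [-0.3  3.9  3. ]
```

Emit:
move_arm([
  [0,0,2,0,0,0],
  [0,0,1,0,0,0],
  [0,0,1,0,0,0],
])

```text
t: 5.83
ee_pos: [552.1, 73.5, 59.3]
orientation: [-2.546, -1.839, -0.009]
ft_force: [0.2, 0.2, 0.5]
width: 0.1
```

```bash
python3 -c "
from h import *
st([87,-30,61])
"
```

```text
t 5.83 cradle [ 87.3 -26.   59.3] F(cradle) [ 0.3 -0.2  0.5] w 0.1
 turn left (tool) [ 0.002 -0.005 -0.004]
 to go tool [-0.3  4.  -1.7]
```

Emit:
move_arm([
  [0,0,1,0,0,0],
  [0,0,1,0,0,0],
])

```text
t: 6.0
ee_pos: [552.1, 73.5, 57.2]
orientation: [-2.546, -1.839, -0.009]
ft_force: [-0.4, 0.6, 1.1]
width: 0.2
```

```bash
python3 -c "
from h import *
st([87,-30,61])
crop(eyes.get_image('wrist'),'pics/w8.png',190,150,350,270,5)
crop(eyes.get_image('side'),'pics/s8.png',220,120,330,230,5)
"
```

```text
t 6.0 cradle [ 87.4 -26.1  57.2] F(cradle) [0.4 0.5 1.1] w 0.2
 turn left (tool) [ 0.002 -0.005 -0.004]
 to go tool [-0.4  3.9 -3.8]
```

View pics/w8.png

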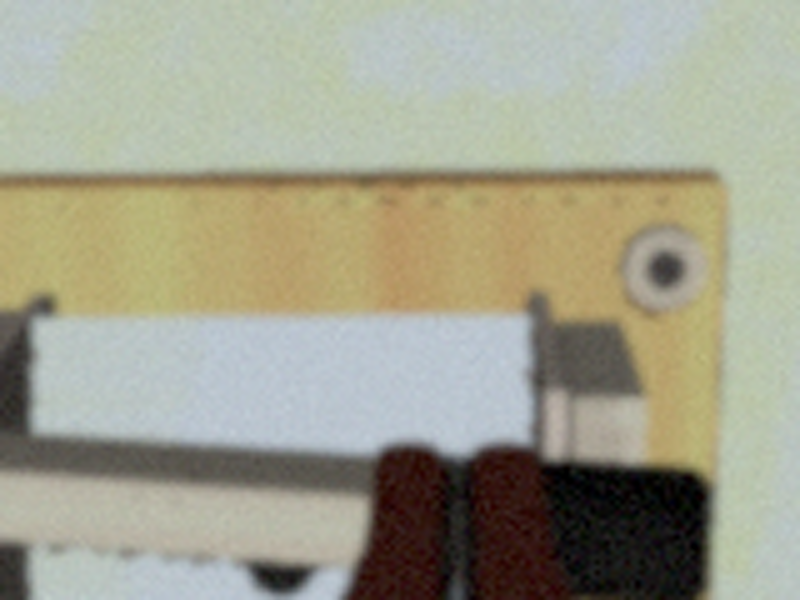

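View pics/s8.png

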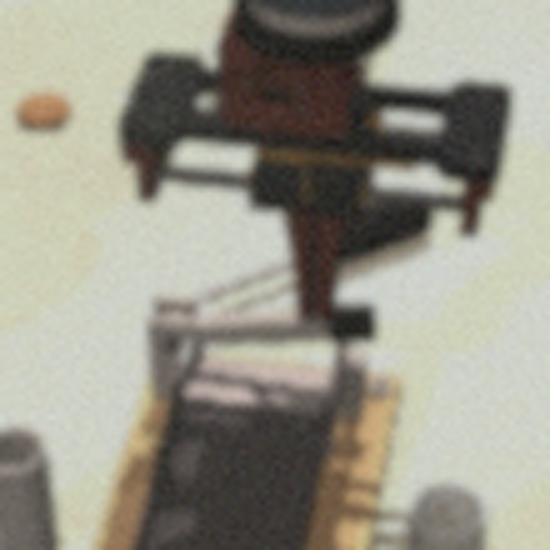

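Emit:
move_arm([
  [0,-2,1,0,0,0],
  [0,0,1,0,0,0],
])

```text
t: 6.27
ee_pos: [550.0, 74.2, 55.2]
orientation: [-2.546, -1.839, -0.009]
ft_force: [-1.1, -0.3, 0.6]
width: 0.8
```

Emit:
move_arm([
  [0,-2,1,0,0,0],
  [0,0,1,0,0,0],
])

```text
t: 6.43
ee_pos: [547.7, 74.9, 53.0]
orientation: [-2.546, -1.839, -0.008]
ft_force: [-0.8, 0.3, 0.3]
width: 0.1
```

```bash
python3 -c "
from h import *
st([87,-30,61])
crop(eyes.get_image('wrist'),'pics/w9.png',190,150,350,270,5)
"
```

```text
t 6.43 cradle [ 87.4 -21.4  53. ] F(cradle) [0.1 0.9 0.3] w 0.1
 turn left (tool) [ 0.002 -0.005 -0.005]
 to go tool [-0.3  8.6 -8. ]
```

View pics/w9.png

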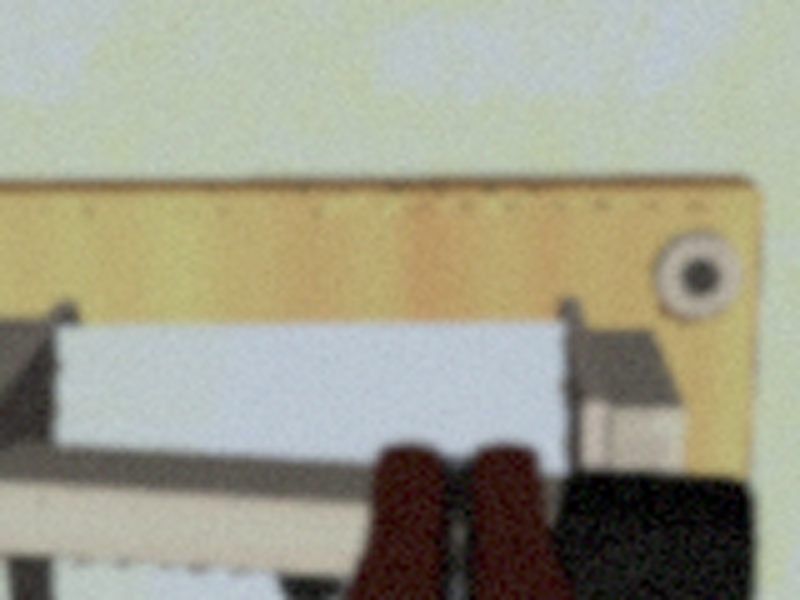

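```bash
python3 -c "
from h import *
for n in ('wrist','side'):
  im=eyes.get_image(n);Q=((cloud(im)-T[:3,3])@T[:3,:3]).reshape(-1,3)
  b=Q[(abs(Q[:,0]-86)<4)&(Q[:,1]>-5)&(Q[:,1]<35)&(Q[:,2]>50)&(Q[:,2]<90)]
  print(n,len(b),np.polyfit(b[:,1],b[:,2],1),np.median(b,0), np.percentile(b[:,2],[5,95]))
  g=Q[(abs(Q[:,0]-86)<9)&(Q[:,1]<-36)&(Q[:,1]>-70)&(Q[:,2]>40)&(Q[:,2]<100)]
  print(' grip',len(g),g.min(0),g.max(0),np.median(g,0))
  crop(im,'pics/%s10.png'%n,*((220,120,330,230,5) if n=='side' else (130,150,330,270,4)))
"
```

```text
wrist 1115 [-0.17450403 66.85836439] [87.75897161 14.25158848 65.27840828] [54.94053685 69.45675926]
 grip 1279 [ 78.95748522 -57.16377308  40.05750322] [ 94.78312001 -36.03198928  81.9640104 ] [ 89.16311458 -45.28656098  77.16243424]
side 28 [-0.14463068 69.74192238] [85.23176568 13.50888518 68.02437901] [64.5991842  71.74391524]
 grip 74 [ 77.24304544 -55.03700247  41.18952796] [ 91.69910449 -36.02340785  82.64111093] [ 81.26371542 -44.60448346  71.21365267]
```

View pics/side10.png

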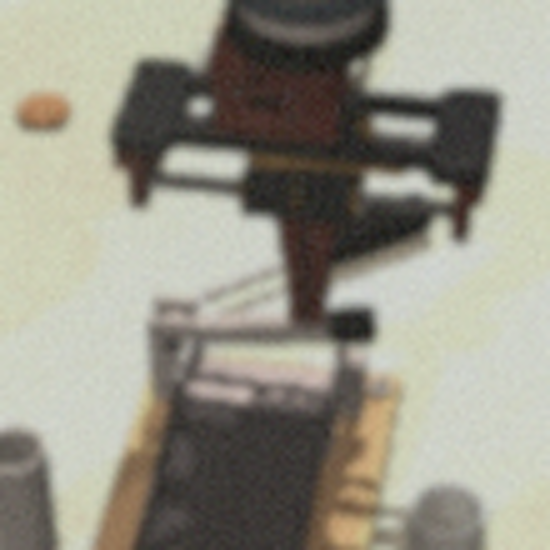

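View pics/wrist10.png

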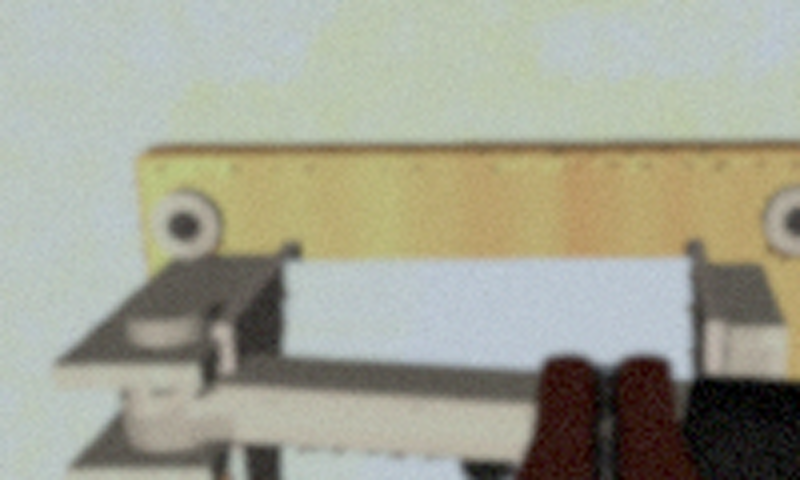

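```bash
python3 -c "
from h import *
st()
for n in ('wrist','side'):
  im=eyes.get_image(n);Q=((cloud(im)-T[:3,3])@T[:3,:3]);f=im['frame'].astype(int)
  red=(f[...,0]>f[...,1]*1.6+4)&(abs(Q[...,1]+21)<25)&(Q[...,2]<120)&(abs(Q[...,0]-87)<30)
  v,u=np.nonzero(red)
  for vv in np.unique(v)[::3]:
    q=Q[vv,u[v==vv]]; print(n,vv,u[v==vv].min(),u[v==vv].max(),np.median(q,0).round(1),q.min(0).round(0),q.max(0).round(0))
  o=ctrl.get_obs(); print(proj(im,o['ee_pos']))
  # bar edges along column
  u0=235 if n=='wrist' else 270
  vs=range(228,270,2) if n=='wrist' else range(176,200,1)
  for vv in vs: print(vv,f[vv,u0],Q[vv,u0].round(1))
" > out.txt; head -60 out.txt; echo; tail -30 out.txt
```

```text
t 6.58 cradle [ 87.5 -21.9  53.1] F(cradle) [-0.5  0.2 -0.1] w 0.2
 turn left (tool) [ 0.002 -0.005 -0.005]
wrist 240 271 292 [ 99.6 -26.8  77.4] [ 99. -27.  77.] [100. -16.  78.]
wrist 243 266 295 [ 99.3 -18.5  81.2] [ 99. -29.  80.] [100. -13.  82.]
wrist 246 266 313 [ 99.4 -19.6  85.5] [ 91. -40.  67.] [100. -13.  86.]
wrist 249 265 317 [ 99.4 -21.2  89.4] [ 91. -42.  71.] [100. -13.  91.]
wrist 252 266 314 [ 99.3 -23.   93. ] [ 91. -40.  76.] [100. -14.  94.]
wrist 255 265 320 [ 99.3 -23.9  96.5] [ 90. -43.  76.] [100. -13.  98.]
wrist 258 266 299 [ 99.3 -24.8 100. ] [ 98. -30.  97.] [100. -14. 101.]
wrist 261 264 320 [ 99.2 -24.  103.1] [ 87. -43.  79.] [100. -13. 104.]
wrist 264 263 324 [ 99.3 -24.4 106.4] [ 85. -45.  78.] [100. -13. 107.]
wrist 267 261 303 [ 99.3 -19.3 109.5] [ 98. -31. 106.] [100. -12. 111.]
wrist 270 260 304 [ 99.2 -23.2 112.2] [ 98. -32. 110.] [100. -12. 114.]
wrist 273 259 304 [ 99.3 -23.3 115.3] [ 99. -31. 114.] [100. -11. 116.]
wrist 276 259 305 [ 99.3 -21.4 117.8] [ 98. -31. 116.] [100. -12. 119.]
wrist 279 261 298 [ 98.9 -19.8 119.6] [ 98. -28. 118.] [
[... 1900 characters left out ...]
  2. ]
180 [114 113 104] [171.8  26.1   0.6]
181 [119 119 113] [163.6  24.5   4.1]
182 [129 126 120] [86.   8.3 69.7]
183 [129 122 117] [83.6  7.9 68.4]
184 [118 110 105] [80.7  7.3 67.6]
185 [97 91 87] [77.3  6.7 67.2]
186 [80 76 71] [81.2  7.6 60.2]
187 [73 71 65] [79.2  7.2 58.6]
188 [93 92 85] [137.6  19.6   1.3]
189 [116 118 104] [133.2  18.8   1.6]
190 [132 134 118] [130.4  18.3   0.4]
191 [135 132 115] [125.6  17.3   1.1]
192 [134 125 112] [94.3 10.8 26.8]
193 [130 121 112] [89.1  9.8 28. ]
194 [124 113 108] [84.   8.8 29.2]
195 [109 100  97] [78.   7.6 31.4]
196 [89 84 79] [70.3  6.1 35.1]
197 [85 77 76] [64.   4.8 37.6]
198 [96 87 84] [57.8  3.6 40.1]
199 [95 88 84] [51.2  2.2 42.9]
```

```bash
python3 -c "
from h import *
im=eyes.get_image('side')
for p,l in [([88,-3.4,148],'s2 seen tip 274.2,152.5'),([82.4,-7.6,135],'s3 seen 275,159'),([87.2,-22.8,80.4],'s7')]:
  for dz in (0,10,20): print(l,dz,proj(im,W(T,np.array(p)+[0,0,dz])).round(1), proj(im,W(T,np.array(p)+[-10,0,dz])).round(1))
Q=((cloud(im)-T[:3,3])@T[:3,:3])
for v in range(162,194): print(v,im['frame'][v,281],Q[v,281].round(1))
st()
"
```

```text
s2 seen tip 274.2,152.5 0 [[274.2 157.8]] [[273.4 160.3]]
s2 seen tip 274.2,152.5 10 [[274.1 154.5]] [[273.4 157. ]]
s2 seen tip 274.2,152.5 20 [[274.1 151.1]] [[273.3 153.6]]
s3 seen 275,159 0 [[275.5 163.6]] [[274.8 166.1]]
s3 seen 275,159 10 [[275.5 160.3]] [[274.8 162.9]]
s3 seen 275,159 20 [[275.4 157. ]] [[274.7 159.6]]
s7 0 [[282.  179.9]] [[281.3 182.4]]
s7 10 [[282.  176.9]] [[281.3 179.4]]
s7 20 [[282.  173.8]] [[281.3 176.4]]
162 [30 28 25] [ 53.9 -26.1 164.5]
163 [34 30 28] [ 52.7 -26.3 162.5]
164 [37 31 30] [ 75.2 -22.4 141.2]
165 [37 28 26] [ 75.7 -22.3 137.8]
166 [37 28 26] [ 74.5 -22.5 135.6]
167 [35 23 20] [ 75.1 -22.4 132. ]
168 [39 29 29] [ 75.4 -22.3 128.7]
169 [36 26 24] [ 76.3 -22.2 124.8]
170 [39 31 28] [ 75.7 -22.3 122.1]
171 [37 28 25] [ 77.4 -22.  117.5]
172 [37 30 26] [ 75.1 -22.4 116.3]
173 [38 29 29] [ 75.3 -22.3 112.9]
174 [38 29 28] [ 76.2 -22.2 108.9]
175 [36 27 25] [ 75.2 -22.3 106.5]
176 [35 29 25] [ 74.2 -22.5 104.2]
177 [33 26 24] [ 78.1 -21.8  97.5]
178 [35 27 25] [ 77.4 -21.9  94.8]
179 [35 29 25] [ 75.8 -22.2  92.9]
180 [37 28 26] [ 76.3 -22.1  89.1]
181 [36 27 25] [ 75.4 -22.3  86.6]
182 [35 27 25] [ 76.1 -22.1  82.7]
183 [38 28 25] [ 75.4 -22.3  79.9]
184 [50 45 41] [ 79.4 -21.6  72.9]
185 [65 58 56] [ 79.6 -21.5  69.4]
186 [70 66 63] [ 78.6 -21.7  66.9]
187 [79 76 68] [ 78.8 -21.6  63.2]
188 [104 103  92] [141.5 -10.9   2.3]
189 [125 126 113] [140.9 -11.   -0.9]
190 [136 137 128] [136.6 -11.7  -0.6]
191 [135 136 129] [132.6 -12.4  -0.7]
192 [131 130 121] [123.7 -13.9   3.8]
193 [132 125 115] [ 98.2 -18.3  24.1]
t 6.73 cradle [ 87.5 -22.1  53.2] F(cradle) [ 0.7  1.  -0.1] w 0.6
 turn left (tool) [ 0.003 -0.005 -0.005]
```

Emit:
move_arm([
  [0,0,2,0,0,0],
  [0,0,2,0,0,0],
  [0,0,2,0,0,0],
])

```text
t: 6.98
ee_pos: [549.3, 74.8, 47.5]
orientation: [2.547, 1.84, 0.012]
ft_force: [0.1, 0.8, 0.6]
width: 0.4
```

```bash
cat >> h.py <<'E'
def bar(n='wrist'):
  im=eyes.get_image(n);Q=((cloud(im)-T[:3,3])@T[:3,:3]).reshape(-1,3)
  b=Q[(Q[:,0]>82)&(Q[:,0]<88.5)&(Q[:,1]>-8)&(Q[:,1]<35)&(Q[:,2]>57)&(Q[:,2]<90)]
  print(n,len(b),'bar slope,z0',np.polyfit(b[:,1],b[:,2],1).round(3)); return im
E
python3 -c "
from h import *
print(ctrl.hold_point_z)
st(); bar()"
```

```text
18.700000000000003
t 6.98 cradle [ 87.8 -23.   47.5] F(cradle) [0.8 0.2 0.6] w 0.4
 turn left (tool) [ 0.004 -0.006 -0.005]
wrist 699 bar slope,z0 [-0.108 65.834]
```

Emit:
move_arm([
  [0,0,2,0,0,0],
  [0,0,2,0,0,0],
  [0,0,1,0,0,0],
])

```text
t: 7.28
ee_pos: [549.3, 74.8, 41.6]
orientation: [-2.547, -1.84, -0.011]
ft_force: [0.6, 0.9, 0.8]
width: 0.5
```

Emit:
move_arm([
  [0,0,1,0,0,0],
  [0,0,1,0,0,0],
])

```text
t: 7.45
ee_pos: [549.4, 74.8, 39.3]
orientation: [-2.547, -1.84, -0.011]
ft_force: [-0.5, -0.4, 9.2]
width: 0.6
```

```bash
python3 -c "
from h import *
st(); bar()"
```

```text
t 7.45 cradle [ 87.8 -23.   39.3] F(cradle) [-0.5  0.4  9.2] w 0.6
 turn left (tool) [ 0.004 -0.006 -0.005]
wrist 746 bar slope,z0 [1.0000e-03 6.0641e+01]
```

Emit:
move_arm([
  [0,0,-5,0,0,0],
  [0,0,-15,0,0,0],
  [0,0,-20,0,0,0],
  [0,0,-20,0,0,0],
  [-20,0,0,0,0,0],
])

```text
t: 7.92
ee_pos: [541.9, 57.1, 100.8]
orientation: [-2.543, -1.84, -0.006]
ft_force: [0.2, -0.2, 0.2]
width: 0.5
```

Emit:
move_arm([
  [-35,-4,0,0,0,0],
  [-35,-4,0,0,0,0],
  [-35,-4,0,0,0,0],
  [-35,-4,0,0,0,0],
  [-35,-4,0,0,0,0],
])

```text
t: 8.33
ee_pos: [469.4, -105.1, 103.4]
orientation: [2.535, 1.852, 0.017]
ft_force: [-0.0, -1.4, -0.6]
width: 0.6
```

```bash
python3 -c "
from h import *
st([-130,0,60]); 
for n in ('wrist','side'):
  im=eyes.get_image(n); crop(im,'pics/%s11.png'%n,*((200,120,340,290,3) if n=='side' else (130,120,430,330,2)))
  Q=((cloud(im)-T[:3,3])@T[:3,:3]).reshape(-1,3)
  b=Q[(Q[:,0]>80)&(Q[:,0]<90)&(Q[:,1]>-30)&(Q[:,1]<35)&(Q[:,2]>57)&(Q[:,2]<90)]
  if len(b)>9: print(n,'bar',len(b),np.polyfit(b[:,1],b[:,2],1).round(3),np.percentile(b[:,0],[2,98]))
  a=Q[(Q[:,0]>-105)&(Q[:,0]<-55)&(abs(Q[:,1])<28)&(Q[:,2]>40)&(Q[:,2]<60)]
  if len(a)>9: print(n,'tube',len(a),a.min(0),a.max(0),np.median(a,0))
"
```

```text
t 8.33 cradle [-108.    -2.7  103.4] F(cradle) [-1.3 -0.4 -0.6] w 0.6
 turn left (tool) [ 0.008 -0.007  0.006]
 to go tool [-22.3  -3.2  43.2]
wrist tube 2545 [-98.57911948 -27.97693696  40.00736264] [-68.64757972  27.99538758  53.86109963] [-8.12391988e+01  5.16851317e-03  5.03638779e+01]
side tube 270 [-102.41720104  -27.90942937   40.07092746] [-73.38292166  27.46775102  55.80626515] [-92.93491496  -0.36362454  50.41304482]
```

View pics/side11.png

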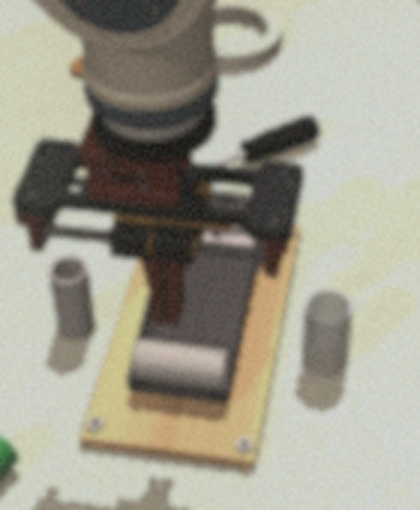

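View pics/wrist11.png

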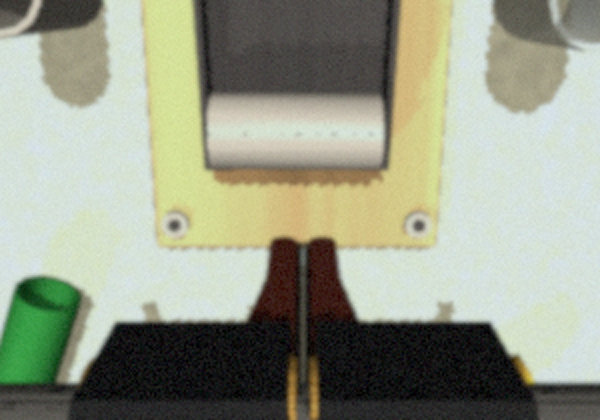

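Emit:
move_arm([
  [-24,-2,10,0.008,-0.007,0.006],
  [0,0,30,0,0,0],
  [0,0,25,0,0,0],
  [0,0,0,0,0,0],
])

```text
t: 8.77
ee_pos: [461.2, -132.1, 39.3]
orientation: [2.548, 1.829, 0.006]
ft_force: [-1.6, 0.0, -0.4]
width: 0.1
```

```bash
python3 -c "
from h import *
st([-128,0,6]) "
```

```text
t 8.77 cradle [-136.3   -3.3   39.3] F(cradle) [-0.5  1.5 -0.4] w 0.1
 turn left (tool) [ 0.006 -0.    -0.011]
 to go tool [ 8.2 -3.6 33.3]
```

Emit:
move_arm([
  [4,-3,15,0,0,-0.01],
  [0,0,10,0,0,0],
  [0,0,5,0,0,0],
  [0,0,0,0,0,0],
])

```text
t: 9.1
ee_pos: [461.5, -126.0, 9.9]
orientation: [2.538, 1.844, 0.006]
ft_force: [0.0, -0.1, -0.1]
width: 0.2
```

```bash
python3 -c "
from h import *
st([-128,0,6])
crop(eyes.get_image('side'),'pics/s12.png',200,120,340,290,3)
crop(eyes.get_image('wrist'),'pics/w12.png',130,60,430,270,2)
 "
```

```text
t 9.1 cradle [-130.4   -1.7    9.9] F(cradle) [-0.1 -0.  -0.1] w 0.2
 turn left (tool) [ 0.006 -0.     0.001]
 to go tool [ 2.4 -1.7  3.9]
```

View pics/s12.png

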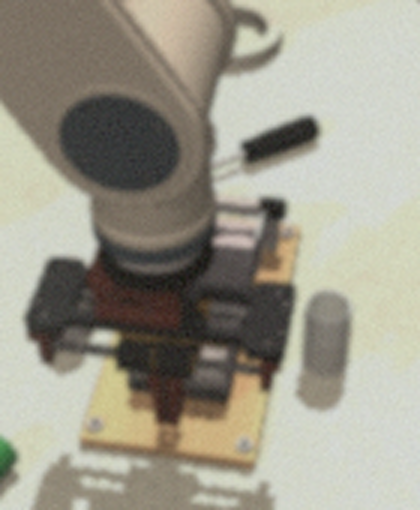

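View pics/w12.png

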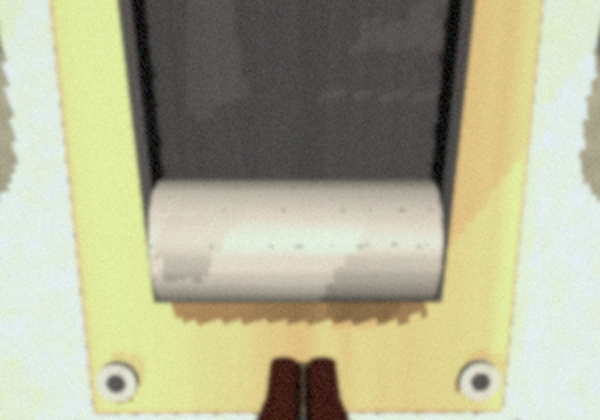

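Emit:
move_arm([
  [4,-2,3,0,0,0],
  [4,0,0,0,0,0],
  [3,0,0,0,0,0],
  [2,0,0,0,0,0],
  [2,0,0,0,0,0],
])

```text
t: 9.62
ee_pos: [467.3, -110.7, 10.1]
orientation: [2.534, 1.84, 0.012]
ft_force: [0.4, -0.6, -0.1]
width: 0.1
```

```bash
python3 -c "
from h import *
st([-113,0,6])
 "
```

```text
t 9.62 cradle [-114.    -2.4   10.1] F(cradle) [-0.4 -0.6 -0.1] w 0.1
 turn left (tool) [ 0.012 -0.001  0.   ]
 to go tool [ 1.  -2.5  4.1]
```

Emit:
move_arm([
  [0,-2,4,0.01,0,0],
  [2,0,0,0,0,0],
  [3,0,-0.5,0,0,0],
  [3,0,-0.5,0,0,0],
  [3,0,-0.5,0,0,0],
])

```text
t: 10.03
ee_pos: [469.2, -98.9, 7.6]
orientation: [2.541, 1.845, 0.002]
ft_force: [0.4, -1.1, 0.4]
width: 0.6
```

```bash
cat >> h.py <<'E'
def tube():
  st()
  o=ctrl.get_obs(); x=Cr(T,o['ee_pos'])[0]; tc=x[0]+28; zc=(59.6 if tc>45 else 59.6-(45-tc)*.1763); print(' tube x if touching',tc.round(1),'want rep z',round(zc-31,1))
  im=eyes.get_image('wrist');Q=((cloud(im)-T[:3,3])@T[:3,:3]).reshape(-1,3)
  fl=43.6+(Q[:,0]-45)*.1763
  a=Q[(abs(Q[:,1])<30)&(Q[:,2]>fl+10)&(Q[:,2]<fl+45)&(Q[:,0]>x[0]+13)&(Q[:,0]<75)]
  if len(a)>20: print(' tube pts',len(a),'x',np.percentile(a[:,0],[1,99]).round(1),'zmax',np.percentile(a[:,2],99).round(1))
  return im
E
python3 -c "
from h import *
crop(tube(),'pics/w13.png',130,60,430,270,2)
 "
```

```text
t 10.03 cradle [-102.2   -0.6    7.6] F(cradle) [-1.  -0.7  0.4] w 0.6
 turn left (tool) [ 0.002 -0.     0.   ]
 tube x if touching -74.2 want rep z 7.6
 tube pts 7528 x [-88.1 -58.3] zmax 54.9
```

View pics/w13.png

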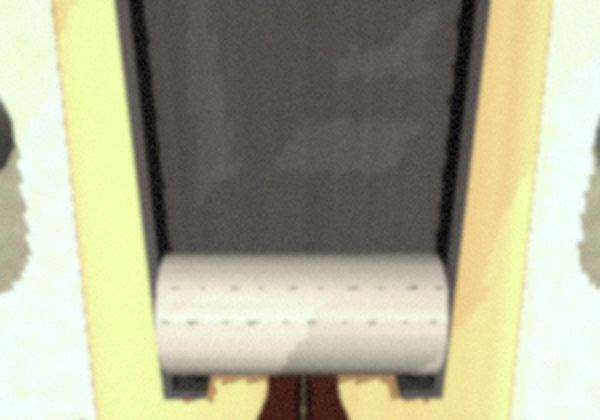

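Emit:
move_arm([
  [3,0,-0.5,0,0,0],
  [3,0,-0.5,0,0,0],
  [3,0,-0.5,0,0,0],
  [3,0,-0.5,0,0,0],
  [3,0,-0.5,0,0,0],
])

```text
t: 10.5
ee_pos: [474.3, -83.1, 10.6]
orientation: [2.541, 1.845, 0.002]
ft_force: [0.0, -1.6, 0.2]
width: 0.2
```

```bash
python3 -c "
from h import *
tube()
 "
```

```text
t 10.5 cradle [-85.6  -0.6  10.6] F(cradle) [-1.5 -0.5  0.2] w 0.2
 turn left (tool) [ 0.002 -0.     0.   ]
 tube x if touching -57.6 want rep z 10.5
 tube pts 7531 x [-71.5 -41.7] zmax 57.8
```

Emit:
move_arm([
  [3,0,-0.5,0,0,0],
  [3,0,-0.5,0,0,0],
  [3,0,-0.5,0,0,0],
  [3,0,-0.5,0,0,0],
  [3,0,-0.5,0,0,0],
])

```text
t: 10.97
ee_pos: [479.5, -67.2, 13.4]
orientation: [2.541, 1.845, 0.002]
ft_force: [-0.5, -1.2, 0.7]
width: 0.3
```

Emit:
move_arm([
  [3,0,-0.5,0,0,0],
  [3,0,-0.5,0,0,0],
  [3,0,-0.5,0,0,0],
  [3,0,-0.5,0,0,0],
  [3,0,-0.5,0,0,0],
])

```text
t: 11.38
ee_pos: [484.5, -51.3, 16.1]
orientation: [2.541, 1.845, 0.002]
ft_force: [-0.9, -2.4, 0.8]
width: 0.4
```

```bash
python3 -c "
from h import *
crop(tube(),'pics/w14.png',130,60,430,270,2)
 "
```

```text
t 11.38 cradle [-52.2  -0.5  16.1] F(cradle) [-2.5  0.1  0.8] w 0.4
 turn left (tool) [ 0.002 -0.     0.001]
 tube x if touching -24.2 want rep z 16.4
 tube pts 7432 x [-36.3  -8.4] zmax 63.7
```

View pics/w14.png

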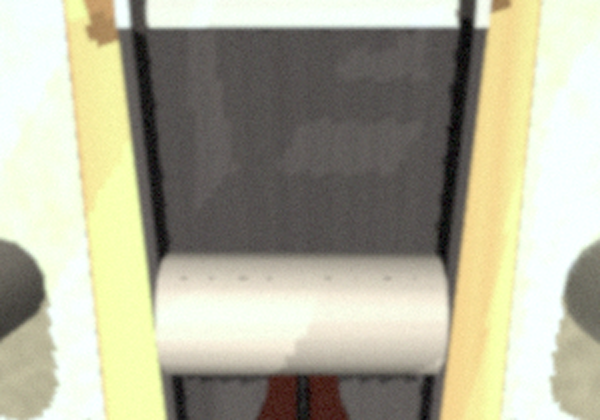

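Emit:
move_arm([
  [3,0,-0.6,0,0,0],
  [3,0,-0.6,0,0,0],
  [3,0,-0.5,0,0,0],
  [3,0,-0.5,0,0,0],
  [3,0,-0.5,0,0,0],
])

```text
t: 11.85
ee_pos: [489.6, -35.4, 19.1]
orientation: [2.541, 1.845, 0.002]
ft_force: [-0.7, -0.8, 0.8]
width: 0.2
```

Emit:
move_arm([
  [3,0,-0.5,0,0,0],
  [3,0,-0.5,0,0,0],
  [3,0,-0.5,0,0,0],
  [3,0,-0.5,0,0,0],
  [3,0,-0.5,0,0,0],
])

```text
t: 12.27
ee_pos: [494.7, -19.6, 21.9]
orientation: [2.541, 1.845, 0.002]
ft_force: [-0.6, -1.6, 0.3]
width: 0.4
```

```bash
python3 -c "
from h import *
crop(tube(),'pics/w15.png',130,60,430,270,2)
 "
```

```text
t 12.27 cradle [-18.9  -0.3  21.9] F(cradle) [-1.7  0.1  0.3] w 0.4
 turn left (tool) [ 0.002 -0.     0.   ]
 tube x if touching 9.1 want rep z 22.3
 tube pts 7483 x [-4.7 25. ] zmax 69.5
```

View pics/w15.png

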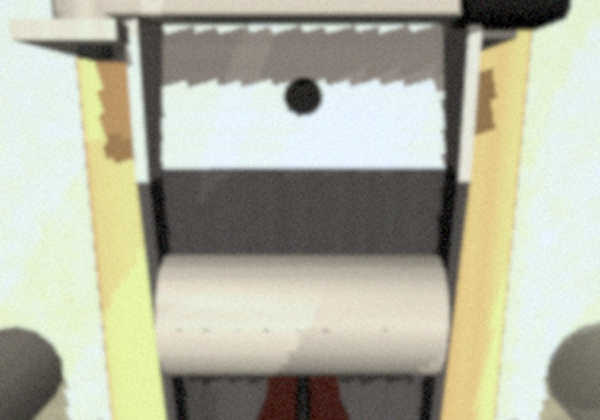

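Emit:
move_arm([
  [3,0,-0.6,0,0,0],
  [3,0,-0.6,0,0,0],
  [3,0,-0.5,0,0,0],
  [3,0,-0.5,0,0,0],
  [2,0,-0.4,0,0,0],
])

```text
t: 12.73
ee_pos: [499.5, -4.6, 24.8]
orientation: [2.541, 1.845, 0.002]
ft_force: [-0.0, -1.7, 1.1]
width: 0.5
```

Emit:
move_arm([
  [2,0,-0.4,0,0,0],
  [2,0,-0.4,0,0,0],
  [2,0,-0.4,0,0,0],
  [2,0,-0.4,0,0,0],
  [1.5,0,-0.3,0,0,0],
])

```text
t: 13.15
ee_pos: [502.8, 5.5, 26.9]
orientation: [2.541, 1.846, 0.002]
ft_force: [0.1, -1.5, 1.0]
width: 0.4
```

```bash
python3 -c "
from h import *
crop(tube(),'pics/w16.png',130,60,430,270,2)
 "
```

```text
t 13.15 cradle [ 7.5 -0.2 26.9] F(cradle) [-1.4 -0.6  1. ] w 0.4
 turn left (tool) [ 0.002 -0.     0.001]
 tube x if touching 35.5 want rep z 26.9
 tube pts 7547 x [22.  51.3] zmax 74.2
```

View pics/w16.png

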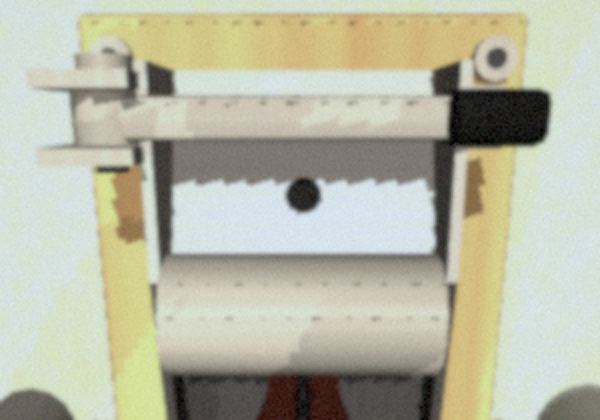

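Tube near the crest (spans rows ~255–375 in the crop), and the stop lies level behind it. Slowing down.

Emit:
move_arm([
  [1.5,0,-0.3,0,0,0],
  [1.5,0,-0.3,0,0,0],
  [1.5,0,-0.3,0,0,0],
  [1,0,-0.2,0,0,0],
  [1,0,-0.2,0,0,0],
])

```text
t: 13.62
ee_pos: [505.0, 12.3, 28.4]
orientation: [2.541, 1.845, 0.002]
ft_force: [-0.1, -1.3, 1.0]
width: 0.8
```

```bash
python3 -c "
from h import *
tube()"
```

```text
t 13.62 cradle [14.6 -0.2 28.4] F(cradle) [-1.3 -0.3  1. ] w 0.8
 turn left (tool) [ 0.002 -0.     0.001]
 tube x if touching 42.6 want rep z 28.2
 tube pts 7519 x [28.7 58.6] zmax 75.5
```

Emit:
move_arm([
  [1,0,-0.1,0,0,0],
  [1,0,0,0,0,0],
  [1,0,0,0,0,0],
  [1,0,0,0,0,0],
])

```text
t: 14.0
ee_pos: [506.5, 16.8, 28.4]
orientation: [2.541, 1.845, 0.003]
ft_force: [-0.1, -0.2, 0.2]
width: 0.5
```

```bash
python3 -c "
from h import *
crop(tube(),'pics/w17.png',130,60,430,270,2)"
```

```text
t 14.0 cradle [19.4 -0.2 28.4] F(cradle) [-0.2  0.   0.2] w 0.5
 turn left (tool) [ 0.002 -0.001  0.   ]
 tube x if touching 47.4 want rep z 28.6
 tube pts 7514 x [33.3 63.7] zmax 75.7
```

View pics/w17.png

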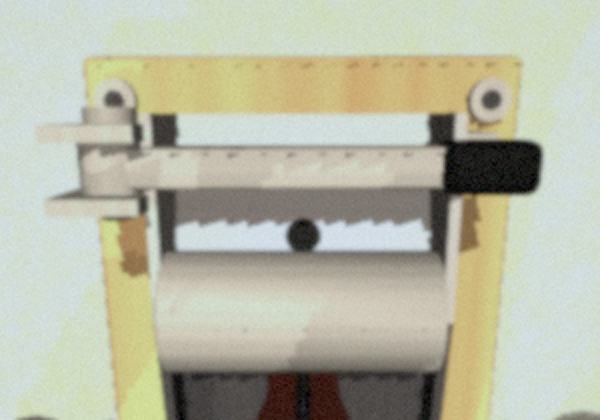

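Force has just vanished: the tube is passing the crest. A still row shows whether it goes on by itself.

Emit:
move_arm([
  [0,0,0,0,0,0],
  [0,0,0,0,0,0],
])

```text
t: 14.22
ee_pos: [506.6, 17.2, 28.4]
orientation: [2.541, 1.845, 0.003]
ft_force: [0.2, 0.3, 0.8]
width: 0.5
```

```bash
python3 -c "
from h import *
crop(tube(),'pics/w18.png',130,60,430,270,2)"
```

```text
t 14.22 cradle [19.8 -0.3 28.4] F(cradle) [ 0.4 -0.1  0.8] w 0.5
 turn left (tool) [ 0.002 -0.001  0.   ]
 tube x if touching 47.8 want rep z 28.6
 tube pts 6047 x [49.7 74.8] zmax 70.6
```

View pics/w18.png

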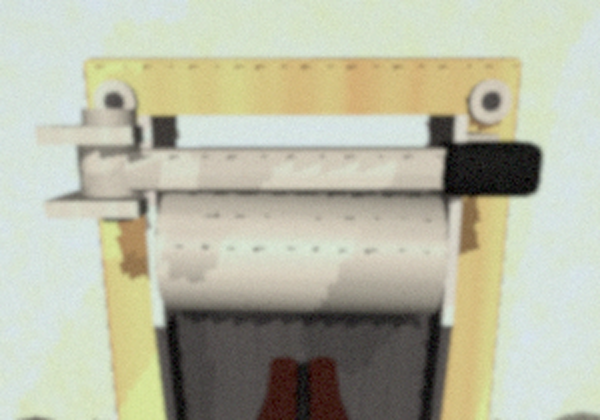

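The tube has dropped into the hollow: it lies at rows ~195–310, right against the stop, clear of the fingers. Now I back off and rise.

Emit:
move_arm([
  [-10,0,-10,0,0,0],
  [-10,0,-20,0,0,0],
  [0,0,-30,0,0,0],
  [0,0,-30,0,0,0],
  [0,0,-30,0,0,0],
])

```text
t: 14.68
ee_pos: [493.5, -4.7, 148.3]
orientation: [-2.535, -1.842, 0.016]
ft_force: [0.2, -0.1, 0.6]
width: 0.1
```

Emit:
move_arm([
  [-40,0,-20,0,0,0],
  [-40,0,0,0,0,0],
  [-40,0,0,0,0,0],
  [-40,0,0,0,0,0],
  [0,0,0,0,0,0],
])

```text
t: 15.1
ee_pos: [448.7, -160.5, 179.6]
orientation: [2.529, 1.851, 0.004]
ft_force: [0.4, -0.1, 0.2]
width: 0.3
```

Emit:
move_arm([
  [-40,0,0,0,0,0],
  [-40,0,0,0,0,0],
  [-40,0,0,0,0,0],
  [0,0,0,0,0,0],
  [0,0,0,0,0,0],
])

```text
t: 15.52
ee_pos: [409.1, -278.7, 183.7]
orientation: [2.53, 1.843, 0.007]
ft_force: [-0.7, 0.3, -0.3]
width: 0.7
```

```bash
python3 -c "
from h import *
st()
for n in ('side','top','wrist'):
  im=eyes.get_image(n); crop(im,'pics/%s19.png'%n,*{'side':(190,130,350,290,4),'top':(190,140,350,280,4),'wrist':(100,0,500,300,2)}[n])
  Q=((cloud(im)-T[:3,3])@T[:3,:3]).reshape(-1,3)
  b=Q[(Q[:,0]>80)&(Q[:,0]<90)&(Q[:,1]>-30)&(Q[:,1]<35)&(Q[:,2]>57)&(Q[:,2]<90)]
  if len(b)>9: print(n,'bar',len(b),np.polyfit(b[:,1],b[:,2],1).round(3))
  a=Q[(Q[:,0]>40)&(Q[:,0]<77)&(abs(Q[:,1])<28)&(Q[:,2]>60)&(Q[:,2]<80)]
  if len(a)>9: print(n,'tube',len(a),np.percentile(a,[2,50,98],axis=0).round(1).tolist())
"
```

```text
t 15.52 cradle [-291.8    0.8  183.7] F(cradle) [ 0.1  0.8 -0.3] w 0.7
 turn left (tool) [0.012 0.003 0.003]
side bar 58 [9.0000e-03 6.1643e+01]
side tube 197 [[46.3, -26.9, 60.4], [55.1, -0.6, 67.7], [71.8, 27.1, 71.8]]
top bar 88 [-1.0000e-03  6.2081e+01]
top tube 223 [[50.1, -26.9, 62.1], [62.7, -0.5, 69.0], [76.5, 26.7, 74.3]]
```

View pics/side19.png

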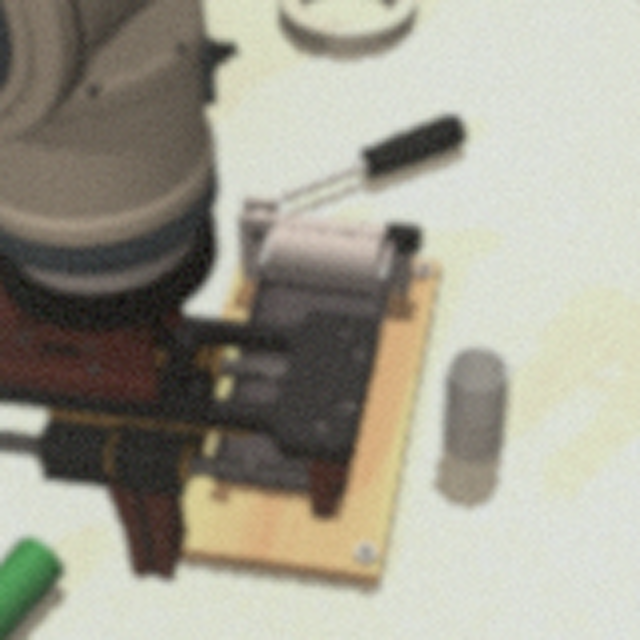

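View pics/top19.png

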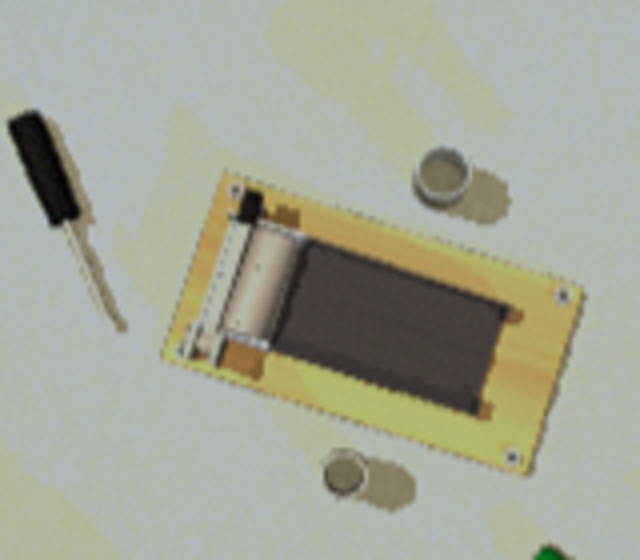

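Seen from above, the tube lies at about crop (260,285), against the level stop (slope ≈ 0). The standing tubes at (443,175) and (345,475) and the screwdriver look undisturbed, and the arm is clear.

```bash
python3 -c "
from workcell import ctrl
print(ctrl.close_job())"
```

```text
the job is handed in; nothing more can be done
None
```

The tube is in the hollow against the lowered flip stop, and the job was handed in at about 15.7 s with the arm clear of everything.

- **Stop:** I pressed it down with the shut fingertips until it met its limit, at about 9 N. The last top and side views show it level, with a slope of 0.00 to 0.01 and its top at z ≈ 61–62 mm.
- **Tube:** I pushed it up from behind through the gap between the ears, with about 1–2.5 N. Past the crest the force dropped to zero and it rolled in by itself. The top view puts it at cradle x ≈ 63, y ≈ 0 mm, with its top at z ≈ 70 mm; the seat is at x = 63 mm.
- **Other things:** The two standing tubes and the screwdriver look undisturbed in the last top view. I did not measure them, and I did not check the remaining bench items.

**What disagreed:**
- The real fingertips end about 22 mm above the reported TCP. The top, side and wrist views and the stop contact agreed on this, so I corrected the heights by it.
- The cradle origin is about 17 mm uphill of the centre of the plywood base, so I took it from the tube and the stop bar.
- The side view's median tube x was 55 mm, because that camera mainly sees the tube's downhill side.

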